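# Find the drawer that still runs and dip the rod in its cup

## Robot

A 6-joint arm with a two-finger parallel gripper is mounted at the origin on the work surface. World frame = base frame: x ahead of the robot, y to its left, z up, the work surface at z = 0. Lengths are in m, angles in rad, forces in N, time in s.
With the tool pointing down it reaches from about 0.25 to 0.85 m from the base axis. Payload 12.5 kg.
Tool frame: the origin (TCP) lies midway between the tips of the shut fingers; the grasp point (between the pads) lies env.grip_depth behind it (env.grip_depth is the distance from the TCP to the grasp point, in m); z points along the fingers, y is the line along which they close (so a half turn about z gives the same grasp; the last joint's range is limited). The gripper opens to 93 mm and grips with 3 to 60 N. Pads are 15 mm wide; open, the fingers measure 128 mm over their backs; the gripper's body (75 mm by 188 mm) begins 65 mm behind the grasp point.
Start: joints at [-0.085, 0.351, 1.652, -0, 1.139, -0.085], TCP at [0.55, 0, 0.219] pointing down, gripper open.
Joint ranges: [-2.75, 2.75], [-0.79, 2.1], [0.01, 2.65], [-1.57, 4.71], [0.07, 3.14], [-2.87, 2.87]. Speed limits (rad/s): [2.22, 2.22, 2.79, 3.14, 3.14, 3.14].

## Interface

Orientations are given as a rotation vector (axis times angle).
In Python, from plant import env, eyes gives the robot as it stands.
- The arm moves only by the tool jog_arm, never from a script. Its argument "plan" is a list of rows, each a list of 7 numbers: the shift along the tool's x, y, z normalised to -1 to 1, where 1 is 60 cm, then the turn, a rotation vector about the tool's x, y, z normalised to -1 to 1, where 1 is 180 degrees, then the closure, from -1 (fully open) to 1 (shut). A call has 1 to 10 rows; each row shifts and turns the commanded pose from where the row before left it, along the tool's axes as they then stand; what a row does not reach is not made up. A row lasts 1/10 s, in which the tool goes at most 50 mm and 8.59 degrees, less where a joint would pass 70% of its speed; a pose out of reach is approached as far as the arm can. A call with a number of a shift or a turn outside -1 to 1 is refused whole. A call with a gripper value outside its range is refused whole. The fingers move at their own pace and stop on an object; "squeeze" is the grip in N (left out, the last holds). Time passes only in rows, so rows that do not move let the fingers close. It gives the time, the measured TCP pose, the force, the opening and the grip force at its end, in the units of the state.
- env.get_state(): the state, without advancing time (a new reading comes with each control period).
- eyes.grab_frame(name): name is "scene" or "side" or "wrist"; returns a dict with "image" (480x640x3 uint8, blue, green, red), "camera_matrix" (3x3 intrinsics, pixels), "extrinsics" (4x4, takes a point from camera to world coordinates). Camera axes: x right, y down, z forward; pixel columns grow to the right and rows downward; lengths in m; the calibration is good to about 2 mm. A picture is of the moment at which its call begins. There is no depth.
- env.hand_in(): hands the job in; it is judged then, once.
Trained networks look in a picture, given as the dict that the camera call returned (one of the last four; its "shot" number tells which), for a name from the list of things; names that differ only in an ending like _2 or _b are one class to them, and where a whole thing is asked for, a point or a joint stands for the part that bears it (a point fixed in the world has none). Each returns a list of dicts, best first, with "score" (0 to 1); they miss things now and then, are a little off and sometimes report something else, mostly with a low value. They report only what shows in the picture. A call takes as long as a camera call.
- eyes.find_in(picture, name): "position" ([x, y, z] in m, in world coordinates, good to about 4 mm: the middle of the surface that is visible of it).
The state is a dict: "time_s": time; "q": joint angles; "qvel": joint speeds; "joint_efforts": joint torques, N m; "eef_pos": TCP position; "tcp_rot": TCP orientation; "ft_force": force on the tool from outside, world axes, zero at the start; "torque": the same for the moment, N m; "finger_gap": opening from 0.0 (shut) to 1.0 (fully open); "gripper_force": force on a finger pad.
Only numpy, scipy, OpenCV 4.12 (cv2) and the standard library are available. Lean on these libraries where they do the work, as an engineer would, in place of code of your own. Each camera call takes 0.05 s, during which the arm holds its last target. There are 200 camera calls.

## Task

Damp has swollen one of the chest's two drawers fast: feel which one still runs, without dragging the chest about, and pull that drawer out (at least 105 mm of its 130 mm). Then take the dipping rod from the tile holder, dip its tip into the porcelain cup inside the open drawer, and hang the rod back in its hole in the holder, leaving the drawer open and the other things where they are.

Things in the scene. Friction and masses are not known exactly. Their poses are not given: they have to be found in the camera images.
- chest: Low oak chest standing LOOSE on the slab, 200 deep (x) x 270 wide (y) x 100 mm high, 3.6 kg or more. Origin: centre of its underside; front faces its -x. Two like drawers side by side: one (either; it looks the same) is swollen fast: it gives at most 5 mm, then holds, and the chest slides at roughly 15 to 25 N of pull. The other runs at about 3 N.
- drawer_left (a joint): Opening of the drawer on the chest's +y side, in m: 0 shut, 0.130 at its stop; it slides along the chest's -x.
- drawer_right (a joint): Opening of the drawer on the chest's -y side, in m: 0 shut, 0.130 at its stop; it slides along the chest's -x.
- handle_left (a point): Middle of the left drawer's handle: dark iron round bar 10 mm thick, 64 mm long, parallel to the chest's y, 75 mm above the slab (25 mm below the chest's top), its axis 45 mm in front of the drawer front (40 mm free gap), held by a post at each end. Axes as the chest's.
- handle_right (a point): The same on the right drawer.
- cup_left_rim (a point): Centre of the mouth of the white porcelain cup fixed in the left drawer: rim 62 mm across, wall 4 mm, about 35 mm deep inside, mouth 66 mm above the slab. Its axis is 55 mm behind the drawer's front face, under the chest's top until the drawer is out. Drawer front's top edge: 88 mm above the slab. z up.
- cup_right_rim (a point): The same in the right drawer.
- holder: Fixed oak tile holder, 110 (x) x 210 (y) x 75 mm high, origin at the centre of its underside; two rows of four slots in its -y part, with three iron-red tiles fixed in them that stand up to 102 mm above the slab; the nearest tile is 66 mm from the rod's axis.
- hole (a point): Centre of the mouth of the round through hole, diameter 20 mm, in the holder's top (75 mm above the slab), 60 mm along the holder's +y from its middle: the rod's place.
- rod: Dipping rod, loose, 80 g, upright, collar resting on the holder's top. Origin at the tip (lower end), z up along it. From the tip: steel shaft 10 mm thick, 65 mm long; steel collar 34 mm across, 6 mm thick; oak grip 18 mm across, 50 mm long (total 121 mm). Hung in its hole, its tip is 10 mm above the slab, with 5 mm play all round.
- rod_tip (a point): Lower end of the rod, on its axis.
- rod_grip (a point): On the rod's axis, 100 mm above the tip (29 mm above the collar): where to grip it.
- jar: Bystander: closed amber glass jar, 64 mm in diameter, 100 mm high. Origin: centre of its underside.
- saucer: Bystander: white porcelain saucer, 110 mm in diameter, 18 mm high. Origin: centre of its underside.
- tweezers: Bystander: stainless tweezers, 120 mm long, 6 mm high, lying along its x. Origin: middle, underside.

How it is judged:
On the way, in this order (a step that is already met when the one before it is completed fails the run):
1. one drawer is out by at least 105 mm, the other still shut (less than 12 mm) (((value of joint drawer_left above 0.105 m and value of joint drawer_right below 0.012 m) or (value of joint drawer_right above 0.105 m and value of joint drawer_left below 0.012 m))), for 0.2 s.
2. the rod's tip is inside the cup of the open drawer, at least 12 mm below the cup's mouth, for 0.2 s (((value of joint drawer_left above 0.1 m and horizontal distance between rod_tip and cup_left_rim below 0.026 m and z of rod_tip in the frame of cup_left_rim below -0.012 m) or (value of joint drawer_right above 0.1 m and horizontal distance between rod_tip and cup_right_rim below 0.026 m and z of rod_tip in the frame of cup_right_rim below -0.012 m))), for 0.2 s.
At the end, for the whole second after the job is handed in: One drawer stands out by at least 105 mm and the other is shut (less than 12 mm); the rod hangs upright (within 0.06 rad) and still in its hole in the holder, its collar down on the holder's top (within 4 mm), its tip within 8 mm of the hole's axis (((value of joint drawer_left above 0.105 m and value of joint drawer_right below 0.012 m) or (value of joint drawer_right above 0.105 m and value of joint drawer_left below 0.012 m)) and horizontal distance between rod_tip and hole below 0.008 m and z of rod in the frame of holder between 0.006 and 0.014 m and angle between rod's own z axis and vertical below 0.06 rad and linear speed of rod below 0.02 m/s); the robot touches nothing.
It fails at once if the chest is dragged or pushed more than 15 mm from where it stood (distance of chest from where it was at the start of the episode above 0.015 m).
It fails at once if the jar, the saucer or the tweezers are moved more than 15 mm (distance of any of jar, saucer, tweezers from where it was at the start of the episode above 0.015 m).
It fails at once if the rod is tipped more than 0.6 rad from upright (angle between rod's own z axis and vertical above 0.6 rad).
It also fails if it takes over 69 s, if anything falls off the work surface, if the arm or the gripper's body presses on something with over 40 N, if the wrist force passes 120 N, or if a joint passes its speed limit or range.

## Working session

There is one attempt and no reset: what is moved stays moved. The work goes in short steps, Python scripts to look and compute and a tool call to move; the robot and the scene stay as the last step left them, time stands still between calls to the robot, and variables do not carry over. Pictures are saved under pics/ and viewed, at most 11 in all, crops included, and the job is handed in when it is done.

Besides the shell and the picture viewer there is one more tool, called after "Emit:" as a command line: name --pt "numbers of a row" for each row, then --argument value for the rest. jog_arm: Moves the arm, as the interface text tells. Scaled input: -1 to 1 covers 60 cm each way for a shift and 180 degrees each way for a turn. Its arguments: {"type":"object","properties":{"plan":{"type":"array","items":{"type":"array","items":{"type":"number"}}},"squeeze":{"type":"number"}},"required":["plan"]}

```bash
mkdir -p pics; ls; python3 - <<'E'
from plant import env, eyes
import cv2, numpy as np
s=env.get_state(); print(s['eef_pos'],s['tcp_rot'],s['time_s'],env.grip_depth,s['finger_gap'])
fs=[]
for n in ('scene','side'):
    f=eyes.grab_frame(n); fs.append(f); cv2.imwrite(f'pics/{n}0.png',f['image'])
    print(n,f['extrinsics'].round(3).tolist(),f['camera_matrix'].round(1).tolist())
    for o in 'chest handle_left handle_right holder hole rod rod_grip jar saucer tweezers cup_left_rim'.split():
        try: print(o,[(np.round(d['position'],3).tolist(),round(d['score'],2)) for d in eyes.find_in(f,o)[:3]])
        except Exception as e: print(o,e)
E
```

```text
pics
[5.49662711e-01 7.17187275e-05 2.18107904e-01] [-2.22081471e+00 -2.22079720e+00  1.10354251e-03] 0.0 0.0188 0.9990794358677249
scene [[0.819, 0.461, -0.342, 0.939], [0.574, -0.65, 0.498, -0.496], [0.007, -0.604, -0.797, 0.978], [0.0, 0.0, 0.0, 1.0]] [[582.7, 0.0, 327.1], [0.0, 582.7, 237.2], [0.0, 0.0, 1.0]]
chest [([0.734, 0.123, 0.098], 0.69)]
handle_left [([0.597, 0.236, 0.077], 0.59)]
handle_right [([0.572, 0.117, 0.078], 0.65)]
holder [([0.491, -0.361, 0.075], 0.85)]
hole [([0.491, -0.362, 0.08], 0.89)]
rod [([0.459, -0.293, 0.094], 0.65), ([0.719, -0.307, 0.095], 0.39)]
rod_grip [([0.458, -0.29, 0.093], 0.56), ([0.568, 0.455, 0.012], 0.41)]
jar [([0.717, -0.308, 0.098], 0.91)]
saucer [([0.457, -0.293, 0.092], 0.47), ([0.734, 0.125, 0.098], 0.45)]
tweezers [([0.402, 0.414, 0.004], 0.67)]
cup_left_rim []
side [[-0.998, -0.034, 0.048, 0.49], [-0.058, 0.467, -0.882, 1.12], [0.008, -0.884, -0.468, 0.68], [0.0, 0.0, 0.0, 1.0]] [[496.3, 0.0, 321.3], [0.0, 496.3, 236.3], [0.0, 0.0, 1.0]]
chest [([0.713, 0.243, 0.1], 0.58)]
handle_left [([0.633, 0.257, 0.071], 0.63)]
handle_right [([0.612, 0.125, 0.072], 0.85), ([0.473, -0.267, 0.066], 0.58), ([0.448, -0.284, 0.1], 0.17)]
holder [([0.47, -0.266, 0.067], 0.7), ([0.448, -0.281, 0.098], 0.38)]
hole [([0.474, -0.268, 0.06], 0.9)]
rod [([0.452, -0.285, 0.095], 0.7), ([0.616, 0.126, 0.073], 0.35)]
rod_grip [([0.471, -0.267, 0.064], 0.55), ([0.447, -0.281, 0.095], 0.5)]
jar [([0.7, -0.275, 0.061], 0.59), ([0.448, -0.281, 0.099], 0.28)]
saucer [([0.565, 0.443, 0.011], 0.9), ([0.615, 0.128, 0.074], 0.27)]
tweezers [([0.4, 0.422, 0.008], 0.98)]
cup_left_rim []
```

View pics/scene0.png

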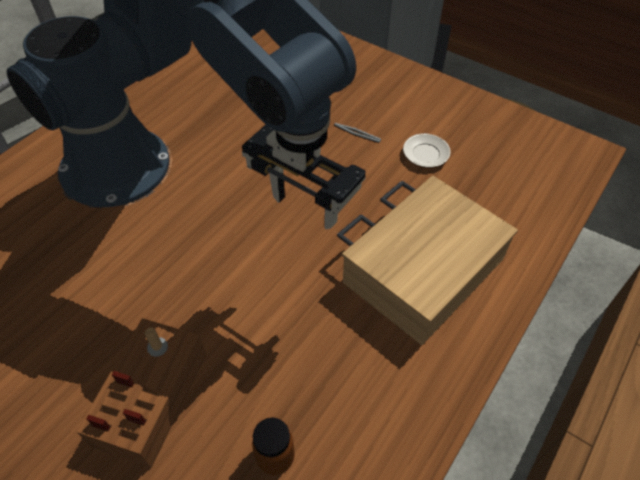

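View pics/side0.png

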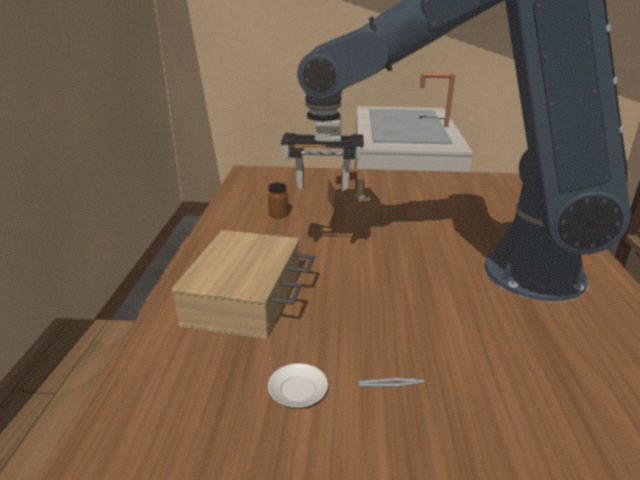

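The scene view shows the chest's top with corners near (435,180), (516,232), (424,320) and (345,262), and its handles at about (352,228) and (395,193). The rod stands at (155,340) in the holder, with the jar at (272,440). The side view shows the same layout, with the handles at about (305,260) and (290,297). Next I'll enlarge the parts I need to measure.

```bash
python3 - <<'E'
import cv2, numpy as np
a=cv2.imread('pics/scene0.png'); b=cv2.imread('pics/side0.png')
A=cv2.resize(a[165:335,325:525],None,fx=4,fy=4,interpolation=cv2.INTER_CUBIC)[:600]  # x 325.., y165..
cv2.imwrite('pics/c1.png',A[:600,:800])
B=cv2.resize(a[320:470,75:175],None,fx=4,fy=4,interpolation=cv2.INTER_CUBIC)
C=cv2.resize(b[225:325,260:360],None,fx=4,fy=4,interpolation=cv2.INTER_CUBIC)
o=np.zeros((600,800,3),np.uint8);o[:,:400]=B;o[:400,400:]=C
cv2.imwrite('pics/c2.png',o)
E
```

```text
(no output)
```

View pics/c1.png

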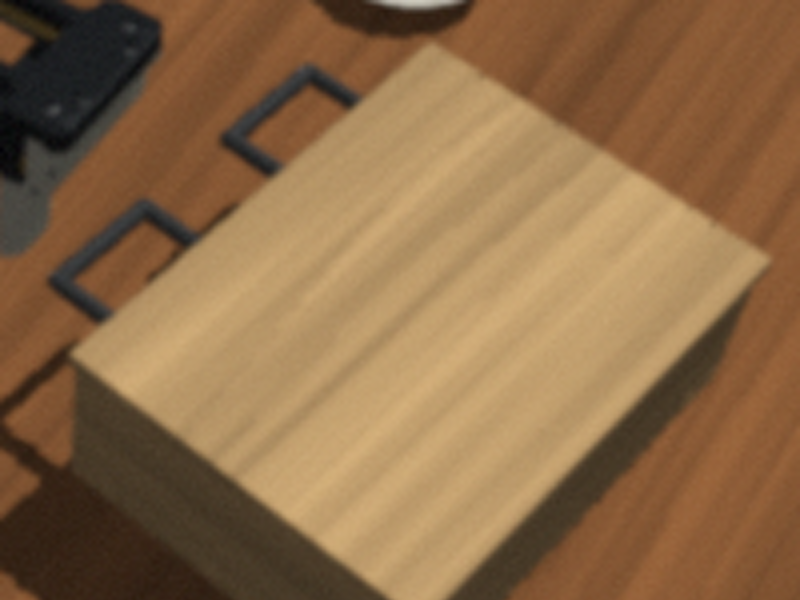

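View pics/c2.png

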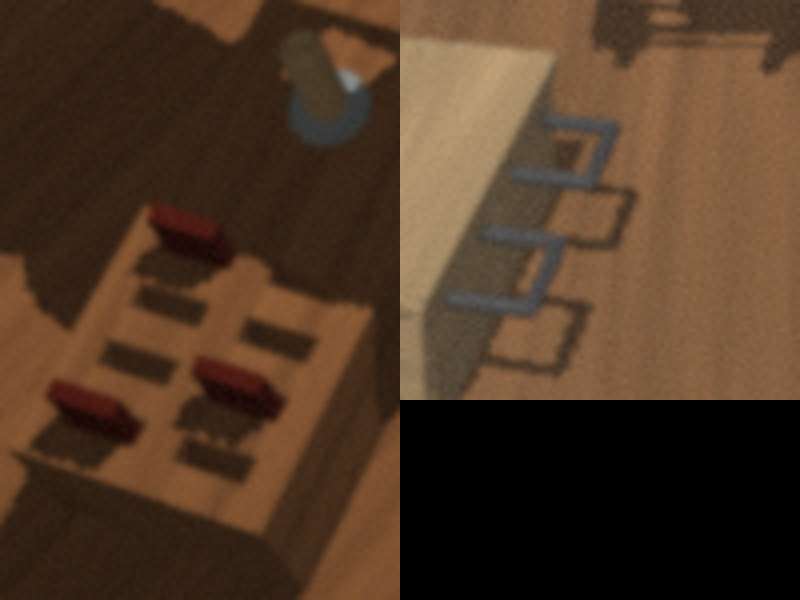

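```bash
cat > h.py <<'E'
import numpy as np, cv2
from scipy.spatial.transform import Rotation as R
def pix2w(f,uv,z):
    K,T=f['camera_matrix'],f['extrinsics']
    d=T[:3,:3]@np.linalg.solve(K,[uv[0],uv[1],1]); c=T[:3,3]
    return c+d*(z-c[2])/d[2]
def w2pix(f,p):
    T=np.linalg.inv(f['extrinsics']); q=f['camera_matrix']@(T[:3,:3]@p+T[:3,3]); return q[:2]/q[2]
def rel(s,p): # world delta in tool axes, in units
    return R.from_rotvec(s['tcp_rot']).inv().apply(np.asarray(p)-s['eef_pos'])/0.6
E
python3 - <<'E'
from plant import env, eyes
from h import *
fs=eyes.grab_frame('scene'); fd=eyes.grab_frame('side')
P=lambda f,uv,z: print(uv,pix2w(f,uv,z).round(4))
for uv in [(433.25,175.75),(517.5,230),(343,253.75)]: P(fs,uv,.1)
for uv in [(338,234.5),(361.25,216.25),(381.75,199.25),(402.5,182.5)]: P(fs,uv,.077)
for uv in [(314.25,256.25),(308.75,271.75),(300.75,285),(294.25,303)]: P(fd,uv,.077)
P(fs,(157.5,347),.081);P(fs,(150,330.5),.131)
for uv in [(112,372),(168,398),(142,453),(79,434)]: P(fs,uv,.075)
s=env.get_state();print(R.from_rotvec(s['tcp_rot']).as_matrix().round(3).tolist())
E
```

```text
(433.25, 175.75) [0.6489 0.3094 0.1   ]
(517.5, 230) [0.8492 0.278  0.1   ]
(343, 253.75) [0.6078 0.0385 0.1   ]
(338, 234.5) [0.5654 0.085  0.077 ]
(361.25, 216.25) [0.5773 0.1498 0.077 ]
(381.75, 199.25) [0.5871 0.2116 0.077 ]
(402.5, 182.5) [0.5981 0.2762 0.077 ]
(314.25, 256.25) [0.5621 0.0869 0.077 ]
(308.75, 271.75) [0.5696 0.1581 0.077 ]
(300.75, 285) [0.5827 0.2138 0.077 ]
(294.25, 303) [0.5898 0.2816 0.077 ]
(157.5, 347) [ 0.4536 -0.2908  0.081 ]
(150, 330.5) [ 0.4497 -0.2882  0.131 ]
(112, 372) [ 0.4217 -0.3652  0.075 ]
(168, 398) [ 0.5286 -0.3443  0.075 ]
(142, 453) [ 0.5577 -0.4295  0.075 ]
(79, 434) [ 0.4574 -0.465   0.075 ]
[[-0.0, 1.0, -0.0], [1.0, 0.0, 0.0], [0.0, -0.0, -1.0]]
```

The two views agree: the chest's yaw is about -8.8°, and the right handle is near (0.572, 0.117). The crops show three tiles in the holder and the rod's collar at about (157,347). I'll hover above the right handle and check with the wrist camera.

Emit:
jog_arm --pt "0.049 0.009 0.024 0 0 0 0.355" --pt "0.049 0.009 0.024 0 0 0 0.355" --pt "0.049 0.009 0.024 0 0 0 0.355" --pt "0.049 0.009 0.024 0 0 0 0.355" --pt "0 0 0 0 0 0.0245 0.355" --pt "0 0 0 0 0 0.0245 0.355" --pt "0 0 0 0 0 0 0.355" --squeeze 15

```text
time_s: 2.0
eef_pos: [0.5715, 0.1179, 0.1609]
tcp_rot: [-2.386, -2.043, 0.0]
ft_force: [0.1, -0.3, 1.6]
finger_gap: 0.448
gripper_force: 0.0
```

```bash
python3 - <<'E'
from plant import env, eyes
from h import *
s=env.get_state();print(s['eef_pos'].round(4),s['finger_gap'],s['ft_force'].round(2),R.from_rotvec(s['tcp_rot']).as_matrix().round(3).tolist())
f=eyes.grab_frame('wrist');cv2.imwrite('pics/w1.png',f['image'])
print(f['extrinsics'].round(3).tolist())
for n in('wrist','scene','side'):
    g=f if n=='wrist' else eyes.grab_frame(n)
    for o in('handle_right','handle_left'): print(n,o,[(np.round(d['position'],3).tolist(),round(d['score'],2)) for d in eyes.find_in(g,o)[:3]])
print(w2pix(f,np.array([.572,.117,.08])))
E
```

```text
[0.5715 0.1179 0.1609] 0.44808102973527203 [ 0.09 -0.35  1.6 ] [[0.154, 0.988, -0.0], [0.988, -0.154, -0.0], [-0.0, -0.0, -1.0]]
[[0.988, -0.149, -0.04, 0.583], [-0.155, -0.958, -0.242, 0.185], [-0.002, 0.245, -0.97, 0.327], [0.0, 0.0, 0.0, 1.0]]
wrist handle_right [([0.6, 0.127, 0.078], 0.96)]
wrist handle_left [([0.62, 0.223, 0.081], 0.6)]
scene handle_right [([0.575, 0.113, 0.08], 0.65)]
scene handle_left [([0.603, 0.236, 0.075], 0.61)]
side handle_right [([0.612, 0.126, 0.074], 0.63)]
side handle_left [([0.634, 0.251, 0.073], 0.84)]
[315.87833317 248.32026806]
```

View pics/w1.png

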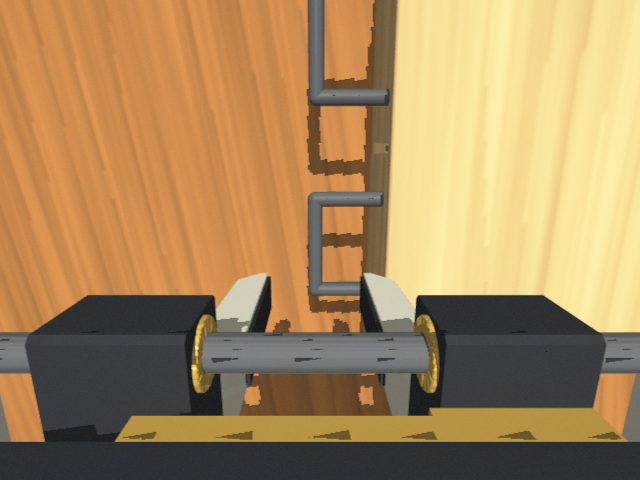

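The wrist view shows the right handle's bar running vertically from (316,200) to (315,288). I predicted its middle at (316,248), so the pose holds to within a few mm. The fingers straddle it, so I'll go down.

Emit:
jog_arm --pt "0 0 0 0 0 0 0.355" --pt "0 0 0 0 0 0 0.355" --pt "0 0 0.03 0 0 0 0.355" --pt "0 0 0.03 0 0 0 0.355" --pt "0 0 0.03 0 0 0 0.355" --pt "0 0 0.03 0 0 0 0.355" --pt "0 0 0.03 0 0 0 0.355" --pt "0 0 0.025 0 0 0 0.355" --pt "0 0 0 0 0 0 0.355"

```text
time_s: 3.35
eef_pos: [0.5705, 0.1175, 0.0542]
tcp_rot: [-2.384, -2.043, 0.004]
ft_force: [-1.2, -0.2, -0.0]
finger_gap: 0.318
gripper_force: 0.0
```

Emit:
jog_arm --pt "0 -0.01 0 0 0 0 0.355" --pt "0 -0.005 0 0 0 0 0.355" --pt "0 0 0 0 0 0 0.355"

```text
time_s: 3.65
eef_pos: [0.5626, 0.1192, 0.0569]
tcp_rot: [2.385, 2.044, 0.001]
ft_force: [0.2, -0.4, -0.2]
finger_gap: 0.318
gripper_force: 0.0
```

Emit:
jog_arm --pt "0 -0.005 0 0 0 0 0.355" --pt "0 0 0 0 0 0 0.355"

```text
time_s: 3.85
eef_pos: [0.56, 0.1196, 0.0566]
tcp_rot: [2.385, 2.044, 0.002]
ft_force: [1.9, 0.4, 1.1]
finger_gap: 0.32
gripper_force: 0.4
```

Emit:
jog_arm --pt "0 -0.005 0 0 0 0 0.355" --pt "0 0 0 0 0 0 0.355"

```text
time_s: 4.05
eef_pos: [0.5588, 0.1199, 0.0566]
tcp_rot: [2.383, 2.042, 0.007]
ft_force: [9.6, -0.9, -3.8]
finger_gap: 0.324
gripper_force: 5.1
```

Emit:
jog_arm --pt "0 -0.004 0 0 0 0 0.355" --pt "0 0 0 0 0 0 0.355"

```text
time_s: 4.25
eef_pos: [0.5573, 0.1204, 0.0567]
tcp_rot: [2.383, 2.041, 0.009]
ft_force: [15.0, -0.5, -7.8]
finger_gap: 0.328
gripper_force: 7.2
```

The force climbs to 15 N while the tool moves only about 4 mm, so the right drawer is the swollen one. I'll back off and move to the left.

Emit:
jog_arm --pt "0 0.012 0 0 0 0 0.355" --pt "0 0.012 0 0 0 0 0.355" --pt "0 0 -0.04 0 0 0 0.355" --pt "0 0 -0.04 0 0 0 0.355" --pt "0 0 -0.04 0 0 0 0.355" --pt "0.053 0 -0.01 0 0 0 0.355" --pt "0.053 0 0 0 0 0 0.355" --pt "0.053 0 0 0 0 0 0.355" --pt "0.053 0 0 0 0 0 0.355" --pt "0 0 0 0 0 0 0.355"

```text
time_s: 5.25
eef_pos: [0.5881, 0.2467, 0.1338]
tcp_rot: [-2.382, -2.047, -0.0]
ft_force: [0.3, 0.1, -0.5]
finger_gap: 0.326
gripper_force: 0.0
```

```bash
python3 - <<'E'
from plant import env, eyes
from h import *
f=eyes.grab_frame('wrist');cv2.imwrite('pics/w2.png',f['image'])
s=env.get_state();print(s['eef_pos'].round(4),s['ft_force'].round(2))
p=s['eef_pos'].copy();p[2]=.08;print(w2pix(f,p))
E
```

```text
[0.5879 0.245  0.1336] [ 0.68 -0.22  0.18]
[314.9884721  262.05014525]
```

View pics/w2.png

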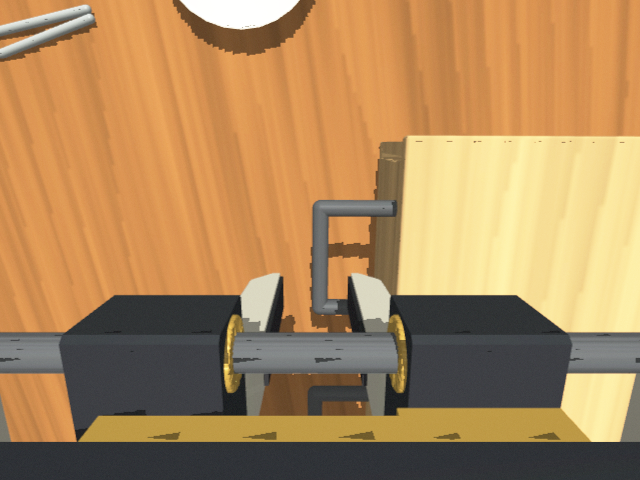

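The left handle's bar runs from (320,205) to (320,308) and the tool axis projects to (315,262). I'll shift +3 mm, go down and pull.

Emit:
jog_arm --pt "0.004 0.006 0.03 0 0 0 0.355" --pt "0 0 0.03 0 0 0 0.355" --pt "0 0 0.035 0 0 0 0.355" --pt "0 0 0.033 0 0 0 0.355" --pt "0 0 0 0 0 0 0.355" --pt "0 -0.01 0 0 0 0 0.355" --pt "0 -0.01 0 0 0 0 0.355" --pt "0 -0.008 0 0 0 0 0.355" --pt "0 0 0 0 0 0 0.355"

```text
time_s: 6.2
eef_pos: [0.5751, 0.2484, 0.058]
tcp_rot: [2.385, 2.044, 0.001]
ft_force: [-0.5, -0.2, -0.2]
finger_gap: 0.326
gripper_force: 0.0
```

Emit:
jog_arm --pt "0 -0.008 0 0 0 0 0.355" --pt "0 -0.005 0 0 0 0 0.355" --pt "0 0 0 0 0 0 0.355"

```text
time_s: 6.5
eef_pos: [0.5675, 0.2496, 0.0575]
tcp_rot: [2.385, 2.044, 0.001]
ft_force: [0.6, 0.1, 0.6]
finger_gap: 0.32
gripper_force: 0.3
```

Emit:
jog_arm --pt "0 -0.006 0 0 0 0 0.355" --pt "0 0 0 0 0 0 0.355"

```text
time_s: 6.7
eef_pos: [0.5639, 0.2501, 0.0573]
tcp_rot: [-2.385, -2.044, 0.0]
ft_force: [0.3, 0.6, 0.3]
finger_gap: 0.324
gripper_force: 0.4
```

Emit:
jog_arm --pt "0 -0.012 0 0 0 0 0.355" --pt "0 -0.012 0 0 0 0 0.355" --pt "0 -0.012 0 0 0 0 0.355"

```text
time_s: 7.0
eef_pos: [0.5422, 0.2534, 0.0573]
tcp_rot: [2.386, 2.044, 0.0]
ft_force: [2.3, 1.0, 1.2]
finger_gap: 0.322
gripper_force: 1.4
```

```bash
python3 - <<'E'
from plant import env, eyes
from h import *
f=eyes.grab_frame('wrist');g=eyes.grab_frame('scene')
s=env.get_state();print(s['eef_pos'].round(4),s['ft_force'].round(2),s['gripper_force'])
o=np.hstack([cv2.resize(f['image'],(400,300)),cv2.resize(g['image'][160:340,300:540],(400,300))])
cv2.imwrite('pics/w3.png',o)
E
```

```text
[0.5412 0.2533 0.057 ] [-0.84 -0.69 -0.01] 0.0
```

View pics/w3.png

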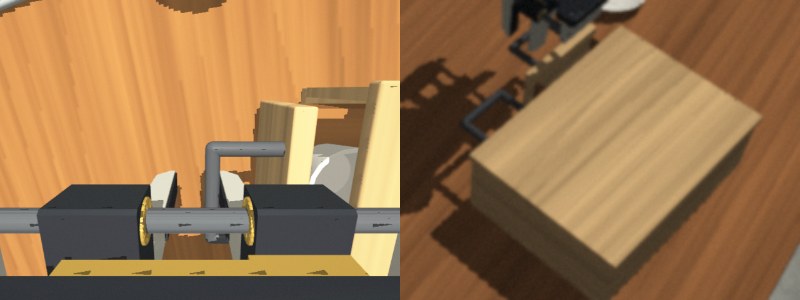

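The left drawer runs: the wrist crop shows its front at (285,140) and the cup behind it at (335,170). I'll keep pulling.

Emit:
jog_arm --pt "0 -0.015 0 0 0 0 0.355" --pt "0 -0.015 0 0 0 0 0.355" --pt "0 -0.015 0 0 0 0 0.355" --pt "0 -0.015 0 0 0 0 0.355" --pt "0 -0.015 0 0 0 0 0.355" --pt "0 -0.015 0 0 0 0 0.355" --pt "0 -0.015 0 0 0 0 0.355" --pt "0 -0.015 0 0 0 0 0.355" --pt "0 -0.01 0 0 0 0 0.355" --pt "0 0 0 0 0 0 0.355"

```text
time_s: 8.1
eef_pos: [0.4647, 0.2652, 0.0572]
tcp_rot: [-2.385, -2.044, 0.002]
ft_force: [0.0, 0.7, -1.0]
finger_gap: 0.324
gripper_force: 0.0
```

```bash
python3 - <<'E'
from plant import env, eyes
from h import *
f=eyes.grab_frame('wrist');g=eyes.grab_frame('scene');h=eyes.grab_frame('side')
s=env.get_state();print(s['eef_pos'].round(4),s['ft_force'].round(2),s['gripper_force'])
for n,c in zip('wrist scene side'.split(),(f,g,h)):
    for k in('cup_left_rim','handle_left','handle_right'): print(n,k,[(np.round(d['position'],3).tolist(),round(d['score'],2)) for d in eyes.find_in(c,k)[:2]])
cv2.imwrite('pics/g4.png',g['image']);cv2.imwrite('pics/f4.png',f['image']);cv2.imwrite('pics/h4.png',h['image'])
E
```

```text
[0.4657 0.2652 0.0573] [0.44 0.01 0.28] 0.0
wrist cup_left_rim [([0.59, 0.247, 0.052], 0.64)]
wrist handle_left [([0.574, 0.276, 0.065], 0.59)]
wrist handle_right [([0.618, 0.141, 0.036], 0.79)]
scene cup_left_rim [([0.575, 0.252, 0.049], 0.93), ([0.711, 0.148, 0.097], 0.52)]
scene handle_left [([0.556, 0.248, 0.058], 0.56)]
scene handle_right [([0.57, 0.114, 0.078], 0.88)]
side cup_left_rim [([0.569, 0.227, 0.058], 0.55)]
side handle_left [([0.57, 0.274, 0.058], 0.69)]
side handle_right [([0.608, 0.12, 0.075], 0.61)]
```

The opening is about 117 mm. I'll release, lift and carry the tool to the rod.

Emit:
jog_arm --pt "0 0.01 0 0 0 0 0.355" --pt "0 0 -0.04 0 0 0 0.355" --pt "0 0 -0.05 0 0 0 0.355" --pt "0 0 -0.05 0 0 0 0.355" --pt "0 0 -0.05 0 0 0 0.355" --pt "-0.04 0.005 -0.04 0 0 0 0" --pt "-0.076 0.009 -0.01 0 0 0 0" --pt "-0.076 0.009 -0.01 0 0 0 0" --pt "-0.076 0.009 0 0 0 0 0" --pt "-0.076 0.009 0 0 0 0 0"

```text
time_s: 9.7
eef_pos: [0.4644, 0.0547, 0.2077]
tcp_rot: [2.385, 2.044, 0.001]
ft_force: [0.2, 0.1, 0.1]
finger_gap: 0.499
gripper_force: 0.0
```

Emit:
jog_arm --pt "-0.076 0.009 0 0 0 0 0" --pt "-0.076 0.009 0 0 0 0 0" --pt "-0.076 0.009 0 0 0 0 0" --pt "-0.076 0.009 0 0 0 0 0" --pt "-0.076 0.009 0 0 0 0 0" --pt "-0.076 0.009 0 0 0 0 0" --pt "-0.076 0.009 0 0 0 0 0" --pt "-0.04 0.008 0 0 0 0 0" --pt "0 0 0 0 0 0 0"

```text
time_s: 10.6
eef_pos: [0.4536, -0.2921, 0.2071]
tcp_rot: [2.388, 2.04, -0.0]
ft_force: [-0.0, 0.4, 0.1]
finger_gap: 0.502
gripper_force: 0.0
```

```bash
python3 - <<'E'
from plant import env, eyes
from h import *
f=eyes.grab_frame('wrist');g=eyes.grab_frame('scene');h=eyes.grab_frame('side')
s=env.get_state();print(s['eef_pos'].round(4),s['ft_force'].round(2),s['finger_gap'])
for n,c in zip('wrist scene side'.split(),(f,g,h)):
    for k in('cup_left_rim','handle_left','handle_right','rod','hole','rod_grip'): print(n,k,[(np.round(d['position'],3).tolist(),round(d['score'],2)) for d in eyes.find_in(c,k)[:2]])
for k,c in zip('fgh',(f,g,h)): cv2.imwrite(f'pics/{k}5.png',c['image']); np.savez(f'{k}5.npz',camera_matrix=c['camera_matrix'],extrinsics=c['extrinsics'])
print(w2pix(f,np.array([.453,-.289,.131])),w2pix(f,np.array([.453,-.289,.081])))
o=np.zeros((600,800,3),np.uint8)
o[:300,:400]=cv2.resize(f['image'],(400,300))
o[300:,:400]=cv2.resize(h['image'][220:370,250:450],(400,300),interpolation=cv2.INTER_CUBIC)
o[:,400:]=cv2.resize(g['image'][140:320,320:440],(400,600),interpolation=cv2.INTER_CUBIC)
cv2.imwrite('pics/m5.png',o)
E
```

```text
[ 0.4538 -0.2885  0.2071] [0.74 0.49 0.74] 0.497398880472802
wrist cup_left_rim []
wrist handle_left []
wrist handle_right []
wrist rod [([0.453, -0.288, 0.091], 0.59)]
wrist hole [([0.463, -0.316, 0.072], 0.65)]
wrist rod_grip [([0.453, -0.284, 0.087], 0.58), ([0.462, -0.319, 0.074], 0.27)]
scene cup_left_rim [([0.574, 0.253, 0.049], 0.6)]
scene handle_left [([0.555, 0.252, 0.06], 0.72), ([0.571, 0.117, 0.076], 0.62)]
scene handle_right [([0.571, 0.115, 0.08], 0.51)]
scene rod [([0.458, -0.293, 0.096], 0.87)]
scene hole [([0.492, -0.364, 0.082], 0.81)]
scene rod_grip [([0.456, -0.295, 0.092], 0.85)]
side cup_left_rim [([0.565, 0.228, 0.058], 0.68)]
side handle_left [([0.572, 0.272, 0.059], 0.95)]
side handle_right [([0.607, 0.116, 0.08], 0.9), ([0.68, 0.255, 0.086], 0.71)]
side rod []
side hole [([0.476, -0.278, 0.062], 0.76), ([0.565, 0.441, 0.008], 0.66)]
side rod_grip [([0.472, -0.276, 0.065], 0.53)]
[313.30004481 244.75008468] [313.68497908 228.17652495]
```

View pics/m5.png

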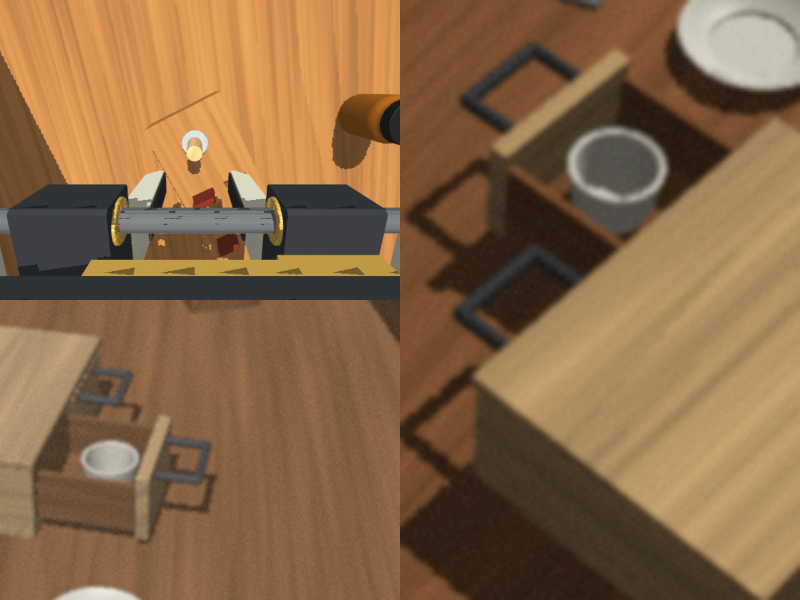

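The wrist crop shows the grip's top at (194,153), which is (310,245) at full size. I predicted (313,245), so the rod is about 1.5 mm from the tool axis. The drawer stands open with its cup rim at scene pixel (385,189) and side pixel (305,298). I'll go down and grip.

Emit:
jog_arm --pt "0 -0.0025 0.04 0 0 0 0" --pt "0 0 0.04 0 0 0 0" --pt "0 0 0.04 0 0 0 0" --pt "0 0 0.04 0 0 0 0" --pt "0 0 0.033 0 0 0 0" --pt "0 0 0 0 0 0 0" --pt "0 0 0 0 0 0 1" --pt "0 0 0 0 0 0 1" --pt "0 0 0 0 0 0 1" --pt "0 0 0 0 0 0 1" --squeeze 15

```text
time_s: 12.65
eef_pos: [0.4526, -0.2891, 0.0922]
tcp_rot: [2.385, 2.043, 0.0]
ft_force: [-0.3, -0.2, -0.3]
finger_gap: 0.206
gripper_force: 0.2
```

```bash
python3 - <<'E'
from h import *
g={k:v for k,v in np.load('g5.npz').items()};h={k:v for k,v in np.load('h5.npz').items()}
print(pix2w(g,(385.1,188.9),.066),pix2w(h,(305,298.5),.066))
print(pix2w(g,(339.5,170),.077),pix2w(g,(360.5,154.1),.077))
E
```

```text
[0.57341927 0.24874873 0.066     ] [0.57043127 0.24839576 0.066     ]
[0.47044084 0.22950253 0.077     ] [0.48088496 0.29534062 0.077     ]
```

Emit:
jog_arm --pt "0 0 0 0 0 0 1" --pt "0 0 0 0 0 0 1" --pt "0 0 0 0 0 0 1"

```text
time_s: 12.95
eef_pos: [0.4526, -0.2891, 0.0921]
tcp_rot: [2.385, 2.044, 0.0]
ft_force: [-1.6, 0.1, 6.2]
finger_gap: 0.191
gripper_force: 15.0
```

Emit:
jog_arm --pt "0 0 -0.02 0 0 0 1" --pt "0 0 -0.03 0 0 0 1" --pt "0 0 -0.03 0 0 0 1" --pt "0 0 -0.04 0 0 0 1" --pt "0 0 -0.04 0 0 0 1" --pt "0 0 -0.04 0 0 0 1" --pt "0 0 0 0 0 0 1"

```text
time_s: 13.65
eef_pos: [0.4534, -0.2897, 0.2148]
tcp_rot: [2.382, 2.041, 0.002]
ft_force: [-0.3, -0.7, -1.2]
finger_gap: 0.189
gripper_force: 15.0
```

Emit:
jog_arm --pt "0.03 0.002 -0.01 0 0 0 1" --pt "0.06 0.004 0 0 0 0 1" --pt "0.07 0.0045 0 0 0 0 1" --pt "0.07 0.0045 0 0 0 0 1" --pt "0.07 0.0045 0 0 0 0 1" --pt "0.07 0.0045 0 0 0 0 1" --pt "0.07 0.0045 0 0 0 0 1" --pt "0.07 0.0045 0 0 0 0 1" --pt "0.07 0.0045 0 0 0 0 1" --pt "0.07 0.0045 0 0 0 0 1"

```text
time_s: 14.65
eef_pos: [0.5367, 0.0944, 0.2165]
tcp_rot: [-2.385, -2.044, 0.002]
ft_force: [0.7, -1.0, -2.0]
finger_gap: 0.191
gripper_force: 15.0
```

Emit:
jog_arm --pt "0.07 0.0045 0 0 0 0 1" --pt "0.07 0.0045 0 0 0 0 1" --pt "0.06 0.004 0 0 0 0 1" --pt "0.045 0.003 0 0 0 0 1" --pt "0.022 0.001 0 0 0 0 1" --pt "0 0 0 0 0 0 1" --pt "0 0 0 0 0 0 1"

```text
time_s: 15.35
eef_pos: [0.5714, 0.2484, 0.2169]
tcp_rot: [-2.386, -2.044, 0.002]
ft_force: [-0.5, -0.3, -1.8]
finger_gap: 0.189
gripper_force: 15.0
```

```bash
python3 - <<'E'
from plant import env, eyes
from h import *
g=eyes.grab_frame('scene');h=eyes.grab_frame('side')
s=env.get_state();print(s['eef_pos'].round(4),s['ft_force'].round(2),s['finger_gap'])
print(rel(s,[.572,.2486,s['eef_pos'][2]]).round(4))
p=s['eef_pos']
for c in(g,h):
    print([w2pix(c,p+[0,0,dz]).round(1) for dz in(-.082,-.017,)], w2pix(c,np.array([.572,.2486,.066])).round(1))
    for k in('rod_tip','rod'): print(k,[(np.round(d['position'],3).tolist(),round(d['score'],2)) for d in eyes.find_in(c,k)[:2]])
o=np.hstack([cv2.resize(c['image'][y:y+150,x:x+100],(400,600),interpolation=cv2.INTER_CUBIC) for c,x,y in((g,340,90),(h,260,200))])
cv2.imwrite('pics/m6.png',o)
E
```

```text
[0.5716 0.248  0.2174] [-0.21 -0.25 -1.3 ] 0.1901191709516282
[ 0.001   0.0005 -0.    ]
[array([387.1, 165.5]), array([390.2, 141.7])] [384.5 188.7]
rod_tip [([0.573, 0.243, 0.207], 0.92)]
rod [([0.572, 0.239, 0.21], 0.71)]
[array([304.2, 270.8]), array([303.9, 243.3])] [304.3 298.5]
rod_tip [([0.575, 0.255, 0.205], 0.67)]
rod [([0.57, 0.256, 0.204], 0.82)]
```

View pics/m6.png

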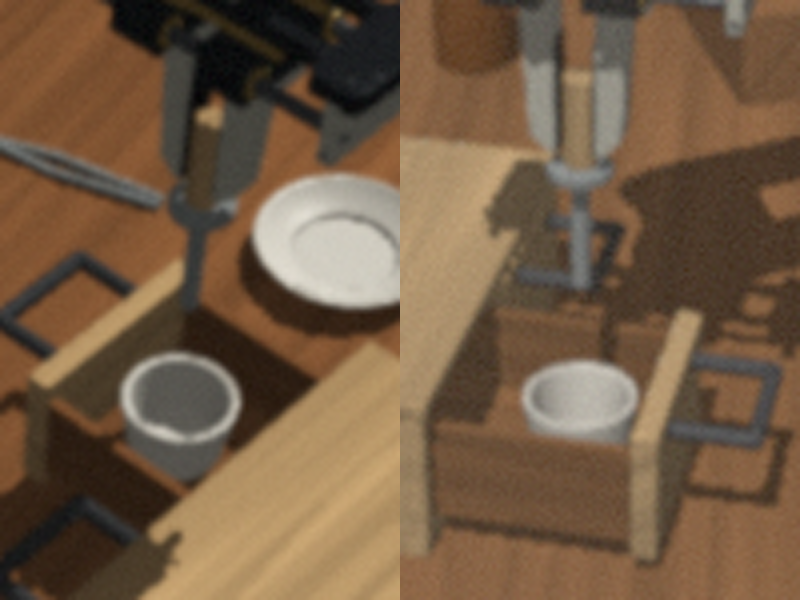

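The tip shows at scene pixel (387,166) and side pixel (305,272). Both match the prediction, and the rod is upright above the cup centre at (385,189). I'll dip it.

Emit:
jog_arm --pt "0 0 0.03 0 0 0 1" --pt "0 0 0.03 0 0 0 1" --pt "0 0 0.03 0 0 0 1" --pt "0 0 0.03 0 0 0 1" --pt "0 0 0.03 0 0 0 1" --pt "0 0 0 0 0 0 1" --pt "0 0 0 0 0 0 1" --pt "0 0 0 0 0 0 1" --pt "0 0 0 0 0 0 1" --pt "0 0 0 0 0 0 1"

```text
time_s: 16.65
eef_pos: [0.5719, 0.2494, 0.1282]
tcp_rot: [2.385, 2.044, 0.002]
ft_force: [0.6, 0.4, -1.5]
finger_gap: 0.19
gripper_force: 15.0
```

Emit:
jog_arm --pt "0 0 -0.03 0 0 0 1" --pt "0 0 -0.04 0 0 0 1" --pt "0 0 -0.04 0 0 0 1" --pt "0 0 -0.04 0 0 0 1" --pt "-0.03 -0.002 0 0 0 0 1" --pt "-0.06 -0.004 0 0 0 0 1" --pt "-0.07 -0.0045 0 0 0 0 1" --pt "-0.07 -0.0045 0 0 0 0 1" --pt "-0.07 -0.0045 0 0 0 0 1" --pt "-0.07 -0.0045 0 0 0 0 1"

```text
time_s: 17.65
eef_pos: [0.5229, 0.0307, 0.2179]
tcp_rot: [2.385, 2.044, 0.001]
ft_force: [0.9, -0.3, -0.9]
finger_gap: 0.193
gripper_force: 15.0
```

Emit:
jog_arm --pt "-0.07 -0.0045 0 0 0 0 1" --pt "-0.07 -0.0045 0 0 0 0 1" --pt "-0.07 -0.0045 0 0 0 0 1" --pt "-0.07 -0.0045 0 0 0 0 1" --pt "-0.07 -0.0045 0 0 0 0 1" --pt "-0.07 -0.0045 0 0 0 0 1" --pt "-0.06 -0.004 0 0 0 0 1" --pt "-0.045 -0.003 0 0 0 0 1" --pt "-0.02 -0.001 0 0 0 0 1" --pt "0 0 0 0 0 0 1"

```text
time_s: 18.65
eef_pos: [0.4523, -0.2885, 0.2175]
tcp_rot: [2.387, 2.042, 0.0]
ft_force: [-0.1, 0.5, -2.0]
finger_gap: 0.191
gripper_force: 15.0
```

```bash
python3 - <<'E'
from plant import env, eyes
from h import *
f=eyes.grab_frame('wrist');g=eyes.grab_frame('scene')
s=env.get_state();print(s['eef_pos'].round(4),s['ft_force'].round(2),s['finger_gap'],R.from_rotvec(s['tcp_rot']).as_matrix().round(3).tolist())
print(rel(s,[.4526,-.2891,.0921]).round(4))
print(w2pix(g,s['eef_pos']+[0,0,-.082]),w2pix(g,s['eef_pos']+[0,0,-.017]),w2pix(g,np.array([.4526,-.2891,.075])))
o=np.zeros((600,800,3),np.uint8)
o[:,400:]=cv2.resize(g['image'][290:440,100:200],(400,600),interpolation=cv2.INTER_CUBIC)
o[:300,:400]=cv2.resize(f['image'],(400,300)); o[300:,:400]=cv2.resize(g['image'][140:290,310:510],(400,300))
cv2.imwrite('pics/m7.png',o)
E
```

```text
[ 0.4527 -0.2868  0.2175] [-0.57  0.41 -1.26] 0.18863652057307115 [[0.153, 0.988, 0.0], [0.988, -0.153, 0.0], [0.0, -0.0, -1.0]]
[-0.0038  0.0004  0.2089]
[151.30072417 329.56401323] [141.37420548 309.214642  ] [158.59524336 347.52950694]
```

View pics/m7.png

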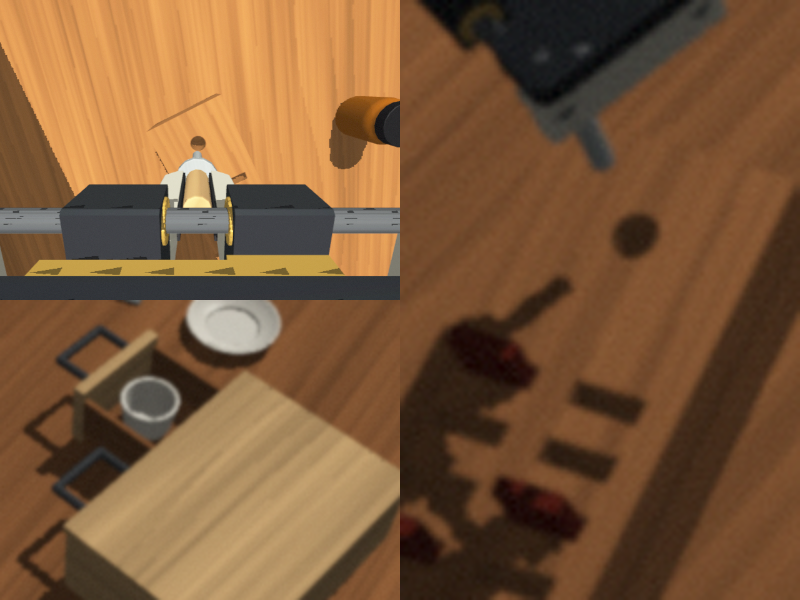

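```bash
python3 - <<'E'
from plant import env, eyes
from h import *
f=eyes.grab_frame('wrist');g=eyes.grab_frame('scene')
s=env.get_state();p=s['eef_pos'];print(p.round(4))
def dark(c,xy,r=14,scale=1):
    x,y=map(int,xy);w=cv2.cvtColor(c['image'],cv2.COLOR_BGR2GRAY)[y-r:y+r,x-r:x+r]
    t,m=cv2.threshold(w,0,255,cv2.THRESH_BINARY_INV+cv2.THRESH_OTSU)
    n,l,st,ce=cv2.connectedComponentsWithStats(m); i=l[r,r]; return ce[i]+[x-r,y-r],st[i],t
for n,c,xy in(('s',g,(159,349)),('w',f,(317,229))):
    uv,st,t=dark(c,xy); print(n,uv.round(1),st,t,pix2w(c,uv,.075).round(4))
print(w2pix(f,p+[0,0,-.082]),w2pix(g,p+[0,0,-.082]))
E
```

```text
[ 0.4529 -0.2865  0.2175]
s [158.2 348.5] [  8   8  12  12 102] 64.0 [ 0.4534 -0.2907  0.075 ]
w [316.6 229.4] [  2   5  24  22 373] 128.0 [ 0.4536 -0.2887  0.075 ]
[315.16036244 246.32247505] [151.50564392 329.45436734]
```

The hole is at (0.4534, -0.2898) by scene and wrist together. That needs a 3 mm correction towards -y, and then I'll lower the rod.

Emit:
jog_arm --pt "-0.005 0.001 0.03 0 0 0 1" --pt "0 0 0.03 0 0 0 1" --pt "0 0 0.02 0 0 0 1" --pt "0 0 0.015 0 0 0 1" --pt "0 0 0.015 0 0 0 1" --pt "0 0 0.015 0 0 0 1" --pt "0 0 0 0 0 0 1"

```text
time_s: 19.55
eef_pos: [0.4524, -0.2904, 0.1415]
tcp_rot: [-2.384, -2.043, 0.0]
ft_force: [0.4, 0.2, -1.2]
finger_gap: 0.19
gripper_force: 15.0
```

Emit:
jog_arm --pt "0 0 0.02 0 0 0 1" --pt "0 0 0.02 0 0 0 1" --pt "0 0 0.02 0 0 0 1" --pt "0 0 0.016 0 0 0 1" --pt "0 0 0.005 0 0 0 1" --pt "0 0 0 0 0 0 1"

```text
time_s: 20.15
eef_pos: [0.4525, -0.2907, 0.0933]
tcp_rot: [-2.385, -2.043, 0.0]
ft_force: [-0.1, -0.1, -1.5]
finger_gap: 0.189
gripper_force: 15.0
```

Tip is down in the hole with no side force. I'll open to 50 mm, let it settle, and retreat upward.

Emit:
jog_arm --pt "0 0 0.001 0 0 0 1" --pt "0 0 0 0 0 0 0" --pt "0 0 0 0 0 0 0" --pt "0 0 0 0 0 0 0" --pt "0 0 0 0 0 0 0" --pt "0 0 0 0 0 0 0" --pt "0 0 0 0 0 0 0" --pt "0 0 -0.02 0 0 0 0" --pt "0 0 -0.04 0 0 0 0" --pt "0 0 -0.05 0 0 0 0"

```text
time_s: 21.15
eef_pos: [0.4523, -0.2905, 0.1601]
tcp_rot: [-2.385, -2.043, 0.001]
ft_force: [0.0, -0.4, 0.6]
finger_gap: 0.499
gripper_force: 0.0
```

Emit:
jog_arm --pt "0 0 -0.06 0 0 0 0" --pt "0 0 -0.06 0 0 0 0" --pt "0.06 0 0 0 0 0 0" --pt "0.07 0 0 0 0 0 0" --pt "0.07 0 0 0 0 0 0" --pt "0 0 0 0 0 0 0" --pt "0 0 0 0 0 0 0"

```text
time_s: 21.85
eef_pos: [0.4712, -0.1718, 0.2321]
tcp_rot: [2.383, 2.046, 0.0]
ft_force: [-0.2, -0.3, 0.2]
finger_gap: 0.496
gripper_force: 0.0
```

```bash
python3 - <<'E'
from plant import env, eyes
from h import *
g=eyes.grab_frame('scene')
s=env.get_state();print(s['eef_pos'].round(4),s['ft_force'].round(2),s['time_s'])
print(w2pix(g,np.array([.4534,-.2898,.081])),w2pix(g,np.array([.4534,-.2898,.131])))
for k in('rod','handle_left','handle_right'): print(k,[(np.round(d['position'],3).tolist(),round(d['score'],2)) for d in eyes.find_in(g,k)[:2]])
o=np.hstack([cv2.resize(g['image'][y:y+150,x:x+100],(400,600),interpolation=cv2.INTER_CUBIC) for x,y in((100,290),(325,140))])
cv2.imwrite('pics/m8.png',o)
E
```

```text
[ 0.4712 -0.1726  0.2319] [-0.36 -0.9   0.04] 21.9
[157.84509439 346.47510688] [150.91997129 332.42620975]
rod [([0.459, -0.298, 0.094], 0.73), ([0.576, 0.113, 0.078], 0.53)]
handle_left [([0.553, 0.252, 0.058], 0.88)]
handle_right [([0.57, 0.117, 0.077], 0.69)]
```

View pics/m8.png

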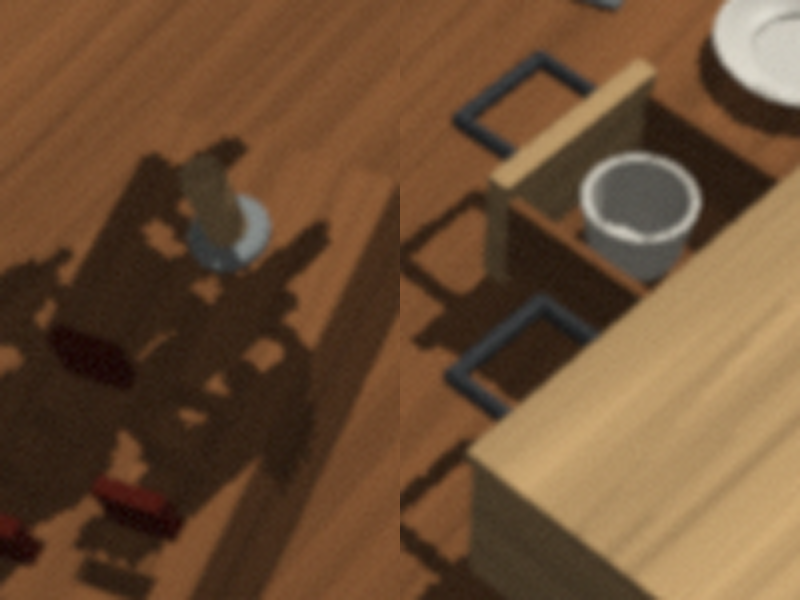

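The collar is seated at (157,347) and the grip's top is at (151,331), both within about 1 px of the hung-rod prediction. The drawer is still open. I'll hand it in.

```bash
python3 -c "
from plant import env
print(env.hand_in())"
```

```text
the job is handed in; nothing more can be done
None
```

The right drawer was the swollen one, so I pulled the left one out about 118 mm, dipped the rod about 20 mm below the cup's mouth, and hung it back upright in its hole; the job is handed in at about 22 s, but no verdict was returned.

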